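# First in, first out at the reagent lane

## Task

Take the oldest reagent kit from the low front end of the sloped feed lane and stand it in the black tray. Load the new kit, the carton of the same shape standing on the bench, into the lane behind the kits that remain there, facing the way they do, and let it slide down against them. Never tip either kit over.

Things in the scene. Friction and masses are not known exactly. Their poses are not given: they have to be found in the camera images.
- kit_oldest: Oldest reagent kit: white carton, the lowest of three alike standing in the lane one behind the other, touching, this one against the front stop. 42 mm (its x, along the lane) by 50 mm (its y, across the lane) by 60 mm tall (z up), about 150 g. Origin: centre of its underside. In the lane it leans with the slope. When it is lifted out, the two behind slide down to the stop.
- kit_new: New reagent kit: white carton just like those in the lane, standing on the bench to the robot's left beside a taller, slimmer carton (98 mm) and a low flat one (28 mm). 42 mm (its x, along the lane) by 50 mm (its y, across the lane) by 60 mm tall (z up), about 150 g. Origin: centre of its underside.
- lane: Feed lane fixed to the bench: slick aluminium channel whose floor rises 14 degrees from its front stop (36 mm high) to its open rear end; kits slide down it by themselves. 60 mm wide inside; side walls 15 mm high, flaring to 75 mm. Origin: centre of its underside on the bench; x level along the lane, uphill; z up.
- lane_back (a point): Point on the lane's sloped floor, on its centre line, where the middle of the underside of the third kit from the stop rests (the third now, the new one at the end). 105 mm up the slope from the stop, 105 mm short of the open rear end. Axes as the lane's: x level and uphill, z up.
- tray: Shallow square black plastic tray fixed to the bench to the robot's right, 130 by 130 mm outside, 16 mm high, walls and floor 4 mm thick. Origin: centre of its underside; z up.
Mind the look-alikes: they are no part of the job. What is shaped like the kit_new but orange or pink is not meant.

How it is judged:
By the outcome, as a careful person would: the job done as asked, in the order asked, and still so for the second after the job is handed in, with the robot touching nothing.
It also fails if it takes over 64 s, if anything falls off the work surface, if the arm or the gripper's body presses on something with over 40 N, if the wrist force passes 120 N, or if a joint passes its speed limit or range.

## Robot

A 6-joint arm with a two-finger parallel gripper is mounted at the origin on the work surface. World frame = base frame: x ahead of the robot, y to its left, z up, the work surface at z = 0. Lengths are in mm, angles in rad, forces in N, time in s.
With the tool pointing down it reaches from about 375 to 925 mm from the base axis. Payload 5.7 kg.
Tool frame: the origin (TCP) lies at the very end of the fingers, on their centre line; the grasp point (between the pads) lies 19 mm behind it; z points along the fingers, y is the direction in which the jaws open and shut (so a half turn about z gives the same grasp; the last joint's range is limited). The gripper opens to 88 mm and grips with 3 to 60 N. Pads are 20 mm wide; open, the fingers measure 115 mm over their backs; the gripper's body (75 mm by 178 mm) begins 61 mm behind the grasp point.
Start: joints at [-1.369, 0.359, 1.51, -0, 1.272, -0.115], TCP at [186.901, -570.114, 222.623] pointing down, gripper open.
Joint ranges: [-2.97, 2.97], [-1.01, 2.36], [0.21, 2.38], [-0.96, 4.11], [0.2, 2.71], [-2.98, 2.98]. Speed limits (rad/s): [2.39, 2.39, 3.14, 3.14, 3.14, 3.14].

## Interface

Orientations are given as a unit quaternion [w, x, y, z].
In Python, from rig import * gives the robot as it stands. The module is installed in compiled form; this text tells all that it offers.
- The arm moves only by the shell command python3 -m crank 'ROWS' [OPENING] [FORCE]. ROWS is JSON, a list that holds one entry, the list of rows, each a list of 6 numbers: the shift along the world's x, y, z as a fraction of full scale, then the turn, a rotation vector about the world's x, y, z as a fraction of full scale. A call has 1 to 12 rows; each row shifts and turns the commanded pose from where the row before left it; what a row does not reach is not made up. Full scale, the value 1, is 0.03 m for a shift and 0.12 rad for a turn. A row lasts 1/12 s, in which the tool goes at most 41.7 mm and 7.16 degrees, less where a joint would pass 70% of its speed; a pose out of reach is approached as far as the arm can. A call with a number of a shift or a turn outside -1 to 1 is refused whole. A call with a gripper value outside its range is refused whole. OPENING is the gripper's target within -1 to 1 (fully open at 1, half-way at 0, shut at -1), set as the call begins (- or left out, the last holds). The fingers move at their own pace and stop on an object; FORCE is the grip in N (left out, the last holds). Time passes only in rows, so rows that do not move let the fingers close. It gives the time, the measured TCP pose, the force and the opening at its end, in the units of the state.
- read_state(): the state, without advancing time (a new reading comes with each control period).
- capture(name): name is "scene" or "top"; returns a dict with "img" (420x560x3 uint8, red, green, blue), "z_map" (420x560 float32, mm along the optical axis (not along the pixel's ray), 0 where there is no reading), "intrinsics" (3x3 intrinsics, pixels), "cam_to_world" (4x4, takes a point from camera to world coordinates). Camera axes: x right, y down, z forward; pixel columns grow to the right and rows downward; lengths in mm; the calibration is good to about 2 mm. A picture is of the moment at which its call begins.
- close_job(): hands the job in, once; it reports no verdict.
The state is a dict: "time": time; "q": joint angles; "qvel": joint speeds; "tau": joint torques, N m; "tcp_pos": TCP position; "tcp_rot": TCP orientation; "force": force on the tool from outside, world axes, zero at the start; "torque": the same for the moment, N m; "grip_width": opening from 0.0 (shut) to 1.0 (fully open).
Only numpy, scipy, OpenCV 4.12 (cv2) and the standard library are available. Lean on these libraries where they do the work, as an engineer would, in place of code of your own. Each camera call takes 0.05 s, during which the arm holds its last target.

## Working session

There is one attempt and no reset: what is moved stays moved. The work goes in short steps, Python scripts to look and compute and a shell command to move; the robot and the scene stay as the last step left them, time stands still between calls to the robot, and variables do not carry over. Pictures are saved under pics/ and viewed, and the job is handed in when it is done.

```bash
mkdir -p pics; cat > h.py <<'E'
from rig import *
import numpy as np, cv2
def snap(name,fn):
    c=capture(name); cv2.imwrite('pics/'+fn+'.png',c['img'][:,:,::-1]); np.savez('pics/'+fn+'.npz',**c); return c
def load(fn): return dict(np.load('pics/'+fn+'.npz'))
def P(c,u,v):
    z=c['z_map'][v,u]; K=c['intrinsics']; p=np.array([(u-K[0,2])/K[0,0]*z,(v-K[1,2])/K[1,1]*z,z,1]); return (c['cam_to_world']@p)[:3]
def cloud(c):
    z=c['z_map'];K=c['intrinsics'];v,u=np.mgrid[:420,:560]
    p=np.stack([(u-K[0,2])/K[0,0]*z,(v-K[1,2])/K[1,1]*z,z,np.ones_like(z)],-1)
    w=(p@c['cam_to_world'].T)[...,:3]; w[z==0]=np.nan; return w
def crop(fn,x0,y0,x1,y1,out,s=4):
    i=cv2.imread('pics/'+fn+'.png')[y0:y1,x0:x1]; cv2.imwrite('pics/'+out+'.png',cv2.resize(i,None,fx=s,fy=s,interpolation=cv2.INTER_CUBIC))
E
python3 - <<'E'
from h import *
for n in('scene','top'):
    c=snap(n,n+'0'); print(c['cam_to_world'].round(2).tolist(),c['intrinsics'].tolist())
print(read_state())
E
```

```text
[[0.19, 0.85, -0.49, 1279.27], [0.98, -0.16, 0.1, -59.18], [0.01, -0.5, -0.86, 1402.69], [0.0, 0.0, 0.0, 1.0]] [[517.2587547546428, 0.0, 282.3161998409606], [0.0, 517.2587547546428, 214.80376093507368], [0.0, 0.0, 1.0]]
[[-0.0, -0.99, 0.11, 442.71], [-1.0, -0.0, -0.04, 121.1], [0.04, -0.11, -0.99, 1027.15], [0.0, 0.0, 0.0, 1.0]] [[402.7536017917272, 0.0, 278.314149920627], [0.0, 402.7536017917272, 210.0029231199445], [0.0, 0.0, 1.0]]
{'time': 0.1, 'q': array([-1.36910526e+00,  3.59449399e-01,  1.51130053e+00,  1.52030608e-05,
        1.27247346e+00, -1.15108714e-01]), 'qvel': array([ 1.22462653e-03, -2.91528082e-03, -4.73893105e-03,  2.67695955e-06,
        5.08547768e-04, -2.50708287e-05]), 'tau': array([ 2.96690396e-04, -5.16359067e+01, -2.71407706e+01,  6.76474418e-02,
        2.76417006e-02, -3.11292683e-05]), 'tcp_pos': array([ 186.78820408, -569.5520879 ,  221.8928637 ]), 'tcp_rot': array([-8.14919066e-04,  9.87480972e-01,  1.57736064e-01, -2.80300941e-05]), 'force': array([ 0.09219349, -0.60864835, -0.04574097]), 'torque': array([ 0.01829528,  0.01639666, -0.00952757]), 'grip_width': 0.9990406531780833}
```

View pics/scene0.png

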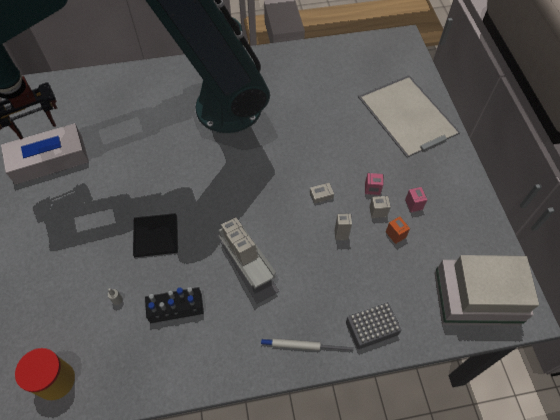

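View pics/top0.png

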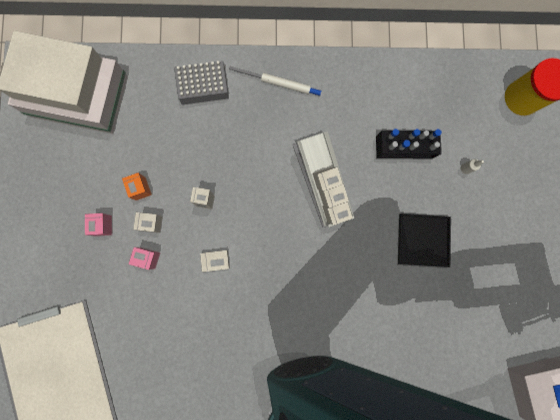

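```bash
python3 - <<'E'
from h import *
crop('scene0',300,165,440,250,'c1',5); crop('top0',80,170,240,280,'c2',5); crop('top0',285,120,365,235,'c3',5); 
c=load('top0');s=load('scene0')
for n,u,v in [('slim',201,192),('kit?',146,218),('flat',215,257),('tray',424,240),('k1',343,212),('k2',337,196),('k3',331,178)]: print(n,P(c,u,v).round(1))
for n,u,v in [('slim',344,218),('kit?',380,201),('flat',321,189)]: print(n,P(s,u,v).round(1))
E
```

```text
slim [583.4 264.2 102.4]
kit? [526.8 399.4  61.6]
flat [433.8 238.9  27.9]
tray [ 475.2 -292.1    4.6]
k1 [537.9 -65.6  96.4]
k2 [573.9 -49.9 108.7]
k3 [614.5 -35.2 117.3]
slim [575.6 267.6  96.4]
kit? [520.  398.8  63.1]
flat [422.  239.4  27.7]
```

View pics/c1.png

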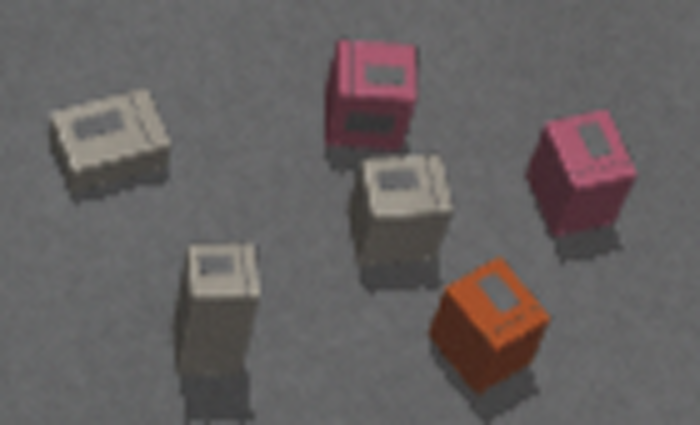

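View pics/c2.png

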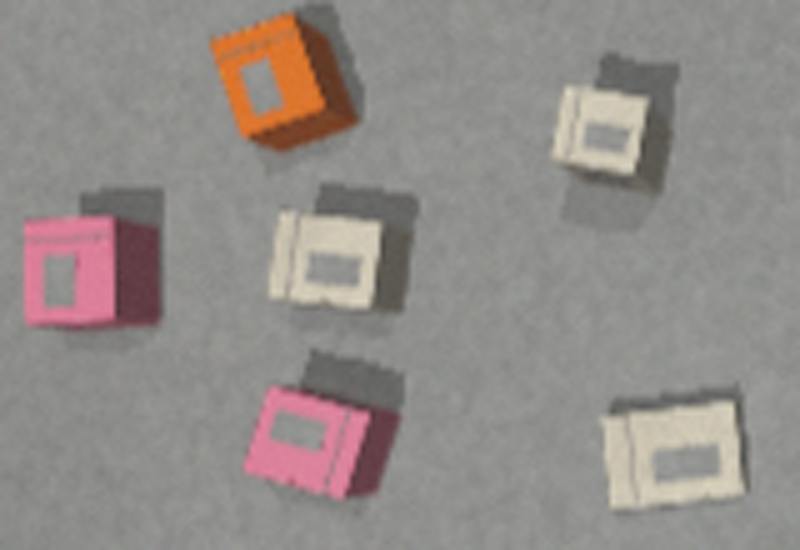

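View pics/c3.png

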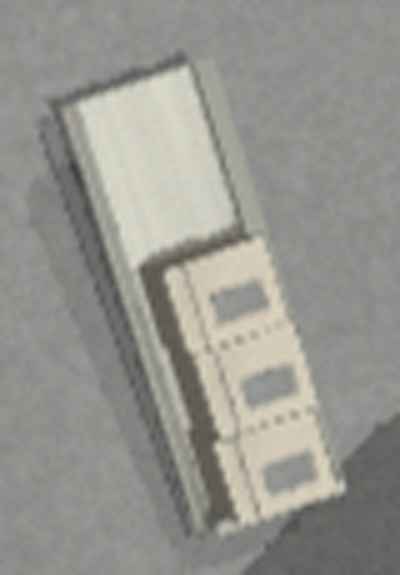

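```bash
cat >> h.py <<'E'
def face(c,u0,v0,u1,v1,zlo,zhi,bright=0):
    w=cloud(c); m=np.zeros((420,560),bool); m[v0:v1,u0:u1]=1
    m&=(w[...,2]>zlo)&(w[...,2]<zhi)&(c['img'].min(-1)>bright)
    n,l,st,ce=cv2.connectedComponentsWithStats(m.astype(np.uint8)); k=1+st[1:,4].argmax(); m=l==k
    p=w[m]; r=cv2.minAreaRect(p[:,:2].astype(np.float32)); return p,r
E
python3 - <<'E'
from h import *
t=load('top0');s=load('scene0')
for c,box in((t,(125,200,170,245)),(s,(362,190,400,225))):
    p,r=face(c,*box,50,75); print('new',len(p),p.mean(0).round(1),p[:,2].std().round(2),np.round(r[0],1),np.round(r[1],1),round(r[2],1))
for c,box in((t,(392,205,460,275)),(s,(125,208,185,262))):
    p,r=face(c,*box,9,24); print('tray',len(p),np.round(r[0],1),np.round(r[1],1),round(r[2],1),p[:,2].mean())
# lane kits: transform
for c,box in((t,(290,125,365,235)),(s,(212,212,280,295))):
    w=cloud(c); x0,y0,x1,y1=box; q=w[y0:y1,x0:x1].reshape(-1,3); im=c['img'][y0:y1,x0:x1].reshape(-1,3)
    q=q[np.isfinite(q).all(1)]
    th=np.radians(21.6)
    a=q[:,0]*np.cos(th)+q[:,1]*np.sin(th); b=-q[:,0]*np.sin(th)+q[:,1]*np.cos(th)
    # kit top plane z = z0+tan14*(a)
    h=q[:,2]-np.tan(np.radians(14))*a
    hh,e=np.histogram(h,bins=np.arange(-180,60,4)); print([(int(x),int(n)) for x,n in zip(e,hh) if n>15])
    np.save('pics/l%d.npy'%(c is t),q)
# neighbours
w=cloud(t)
for n,u,v in(('or',135,183),('pinkL',93,220),('pinkB',140,255)): print(n,P(t,u,v).round())
E
```

```text
new 391 [517.1 401.7  59.7] 2.29 [517.3 402.9] [50.9 41.9] 84.3
new 215 [522.5 401.7  59. ] 3.55 [522.  401.9] [50.2 46.1] 85.0
tray 403 [ 474.1 -290.9] [132.1 129.9] 86.6 14.97226249386256
tray 284 [ 477.  -291.4] [131.5 136.3] 86.2 14.112918186633529
[(-180, 190), (-176, 249), (-172, 220), (-168, 259), (-164, 286), (-160, 293), (-156, 293), (-152, 300), (-148, 302), (-144, 296), (-140, 303), (-136, 310), (-132, 283), (-128, 331), (-124, 307), (-120, 297), (-116, 257), (-112, 261), (-108, 151), (-104, 46), (-88, 239), (-84, 628), (-80, 77), (-76, 119), (-72, 249), (-68, 175), (-64, 31), (-56, 22), (-52, 25), (-48, 36), (-44, 24), (-40, 21), (-36, 18), (-32, 21), (-28, 71), (-24, 805), (-20, 283)]
[(-176, 16), (-172, 33), (-168, 97), (-164, 140), (-160, 146), (-156, 198), (-152, 266), (-148, 266), (-144, 247), (-140, 250), (-136, 280), (-132, 261), (-128, 255), (-124, 219), (-120, 235), (-116, 215), (-112, 156), (-108, 131), (-104, 122), (-100, 114), (-96, 72), (-92, 74), (-88, 263), (-84, 256), (-80, 86), (-76, 112), (-72, 146), (-68, 109), (-64, 31), (-60, 18), (-56, 26), (-52, 28), (-48, 27), (-44, 25), (-40, 23), (-36, 26), (-32, 30), (-28, 155), (-24, 346), (-20, 103)]
or [611. 428.  61.]
pinkL [522. 524.  60.]
pinkB [439. 412.  57.]
```

```bash
python3 - <<'E'
from h import *
th=np.radians(21.6);T=np.tan(np.radians(14))
for f in(1,0):
    q=np.load('pics/l%d.npy'%f)
    a=q[:,0]*np.cos(th)+q[:,1]*np.sin(th);h=q[:,2]-T*a
    for lo,hi,nm in((-32,-12,'kits'),(-92,-79,'floor'),(-79,-58,'walls')):
        p=q[(h>lo)&(h<hi)]; r=cv2.minAreaRect(p[:,:2].astype(np.float32))
        A=np.c_[p,np.ones(len(p))]; cf=np.linalg.lstsq(np.c_[p[:,:2],np.ones(len(p))],p[:,2],rcond=None)[0]
        print(nm,len(p),np.round(r[0],1),np.round(r[1],1),round(r[2],1),'slope',np.degrees(np.arctan(np.hypot(*cf[:2]))).round(1),np.degrees(np.arctan2(cf[1],cf[0])).round(1),'z at c',(cf@[*r[0],1]).round(1))
        print(cv2.boxPoints(r).round(0).tolist())
E
```

```text
kits 1180 [574.3 -45.9] [124.1  52.7] 18.7 slope 13.8 15.9 z at c 107.5
[[507.0, -41.0], [524.0, -91.0], [641.0, -51.0], [625.0, -1.0]]
floor 902 [626.6 -28.6] [202.2  59.4] 19.4 slope 13.8 19.5 z at c 59.8
[[521.0, -34.0], [541.0, -90.0], [732.0, -23.0], [712.0, 33.0]]
walls 630 [620.  -29.6] [210.6  78.3] 19.7 slope 13.3 20.3 z at c 71.4
[[508.0, -28.0], [534.0, -102.0], [732.0, -31.0], [706.0, 43.0]]
kits 640 [578.4 -45.6] [129.7  53.3] 19.2 slope 13.5 21.0 z at c 107.2
[[508.0, -42.0], [526.0, -92.0], [648.0, -49.0], [631.0, 1.0]]
floor 627 [573.1 -46.5] [323.5  67.6] 18.5 slope 14.8 17.8 z at c 42.8
[[409.0, -66.0], [430.0, -130.0], [737.0, -27.0], [716.0, 37.0]]
walls 460 [623.  -29.4] [214.8  79. ] 19.3 slope 13.3 18.9 z at c 71.7
[[509.0, -28.0], [535.0, -102.0], [737.0, -31.0], [711.0, 43.0]]
```

```bash
python3 - <<'E'
from h import *
crop('scene0',205,205,285,300,'c4',6)
E
```

```text
(no output)
```

View pics/c4.png

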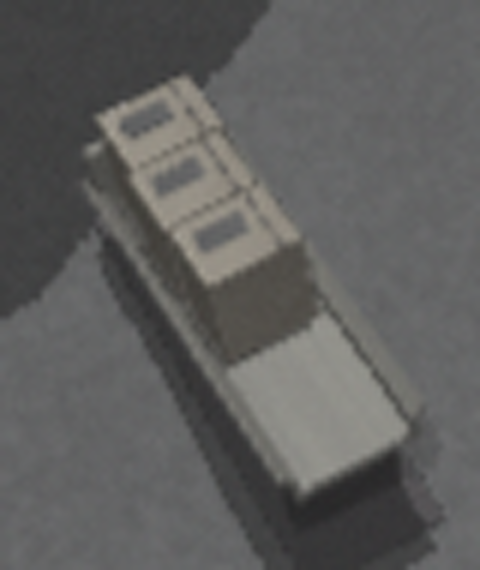

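```bash
cat >> h.py <<'E'
from scipy.spatial.transform import Rotation as Ro
def go(pos,yaw,tilt):
    """tool y along direction yaw+90; tilt deg: tool axis tilted so that kit z leans back along -yaw dir"""
    s=read_state(); q=s['tcp_rot']; R=Ro.from_quat([q[1],q[2],q[3],q[0]])
    D=Ro.from_euler('z',yaw,degrees=True)*Ro.from_euler('y',-tilt,degrees=True)
    base=D*Ro.from_euler('x',180,degrees=True)
    best=min((base,base*Ro.from_euler('z',180,degrees=True)),key=lambda B:(B*R.inv()).magnitude())
    rv=(best*R.inv()).as_rotvec()
    print('t',round(s['time'],2),'tcp',s['tcp_pos'].round(1),'F',s['force'].round(1),'grip',round(s['grip_width'],3),'q',s['q'].round(2))
    print('shift/30',((np.array(pos)-s['tcp_pos'])/30).round(2),'turn/.12',(rv/.12).round(2))
E
python3 -m crank '[[[0.3,0.5,0,0,0,0],[0.62,0.93,-0.1,0,0,0],[0.62,0.93,-0.1,0,0,0],[0.62,0.93,-0.1,0,0,0],[0.62,0.93,-0.1,0,0,0],[0.62,0.93,-0.1,0,0,0],[0.62,0.93,-0.1,0,0,0.19],[0.62,0.93,-0.1,0,0,0],[0.62,0.93,-0.1,0,0,0],[0.62,0.93,-0.1,0,0,0]]]' 0.6 10
python3 - <<'E'
from h import *
go((521.2,-65,167),19.4,14)
E
```

```text
time: 0.93
tcp_pos: [363.7, -302.4, 195.3]
tcp_rot: [-0.0, 0.986, 0.169, -0.0]
force: [0.7, 0.5, 0.2]
grip_width: 0.799
t 0.93 tcp [ 363.7 -302.4  195.3] F [0.7 0.5 0.2] grip 0.799 q [-0.84  0.21  1.81  0.    1.13  0.39]
shift/30 [ 5.25  7.91 -0.94] turn/.12 [ 0.67 -1.92 -0.01]
```

```bash
python3 -m crank '[[[0.6,0.9,0,0.17,-0.48,0],[0.6,0.9,0,0.17,-0.48,0],[0.6,0.9,0,0.17,-0.48,0],[0.6,0.9,0,0.16,-0.48,0],[0.6,0.9,0,0,0,0],[0.6,0.9,0,0,0,0],[0.6,0.9,0,0,0,0],[0.5,0.7,0,0,0,0],[0,0,0,0,0,0],[0,0,0,0,0,0]]]'
python3 - <<'E'
from h import *
go((521.2,-65,167),19.4,14)
E
```

```text
time: 1.77
tcp_pos: [504.3, -92.9, 195.3]
tcp_rot: [-0.02, 0.978, 0.169, 0.12]
force: [-0.8, -0.7, 0.1]
grip_width: 0.806
t 1.77 tcp [504.3 -92.9 195.3] F [-0.8 -0.7  0.1] grip 0.806 q [-0.45  0.17  1.9   0.22  0.92  0.66]
shift/30 [ 0.56  0.93 -0.94] turn/.12 [ 0.01 -0.01 -0.04]
```

```bash
python3 -m crank '[[[0.28,0.46,-0.3,0,0,0],[0.28,0.47,-0.64,0,0,0],[0,0,0,0,0,0],[0,0,0,0,0,0],[0,0,0,0,0,0]]]'
python3 - <<'E'
from h import *
go((546.3,-56.2,60.3),19.4,14)
snap('scene','s1');snap('top','t1'); crop('s1',180,170,320,290,'c5',5)
E
```

```text
time: 2.18
tcp_pos: [520.6, -67.1, 167.5]
tcp_rot: [-0.02, 0.978, 0.168, 0.12]
force: [-0.1, 0.3, 0.0]
grip_width: 0.798
t 2.18 tcp [520.6 -67.1 167.5] F [-0.1  0.3  0. ] grip 0.798 q [-0.38  0.22  1.91  0.21  0.84  0.73]
shift/30 [ 0.86  0.36 -3.57] turn/.12 [ 0.01 -0.01 -0.  ]
```

View pics/c5.png

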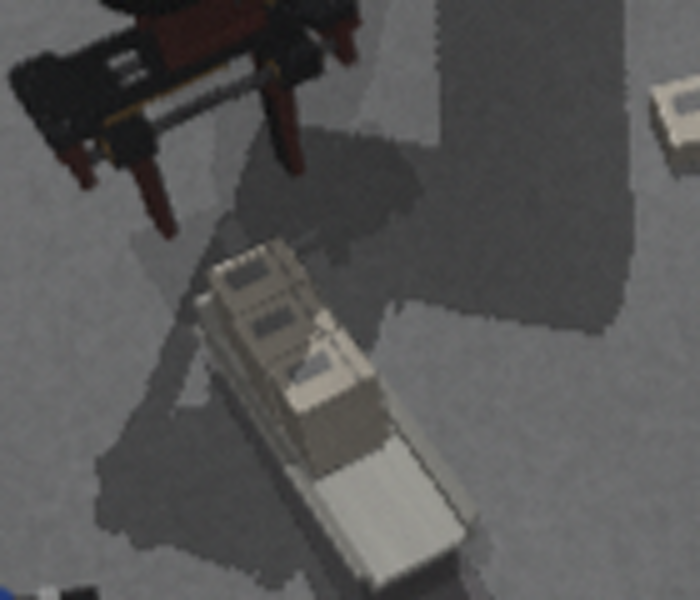

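View pics/t1.png

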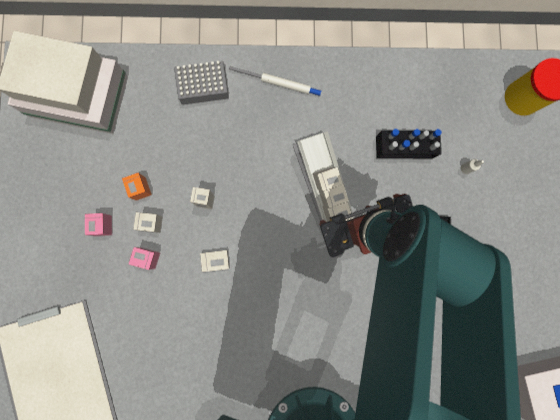

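```bash
python3 -m crank '[[[0.14,0.06,-0.6,0,0,0],[0.14,0.06,-0.6,0,0,0],[0.14,0.06,-0.6,0,0,0],[0.14,0.06,-0.6,0,0,0],[0,0,0,0,0,0]]]'
python3 - <<'E'
from h import *
go((546.3,-56.2,60.3),19.4,14)
snap('scene','s2');crop('s2',180,170,320,290,'c6',5)
E
```

```text
time: 2.7
tcp_pos: [536.8, -59.1, 93.4]
tcp_rot: [-0.021, 0.979, 0.167, 0.119]
force: [-1.0, 0.4, 0.2]
grip_width: 0.801
t 2.7 tcp [536.8 -59.1  93.4] F [-1.   0.4  0.2] grip 0.801 q [-0.35  0.35  1.96  0.25  0.66  0.7 ]
shift/30 [ 0.32  0.1  -1.1 ] turn/.12 [-0.   -0.03 -0.  ]
```

View pics/c6.png

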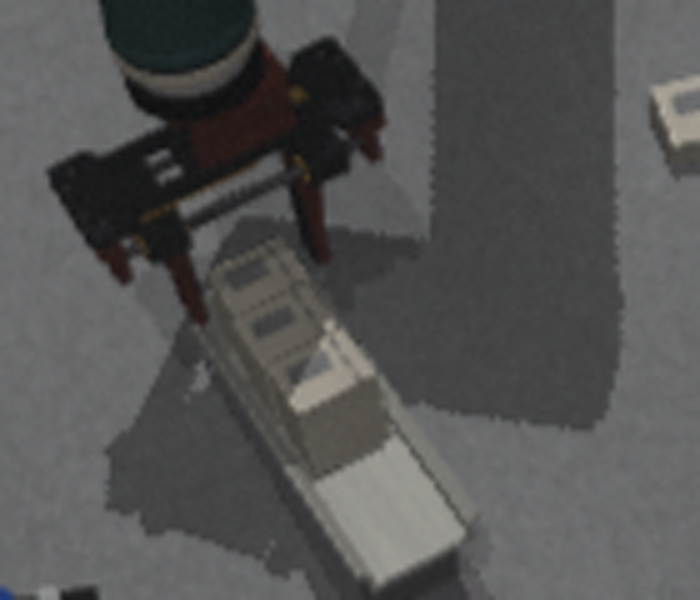

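```bash
python3 -m crank '[[[0.16,0.05,-0.5,0,0,0],[0.16,0.05,-0.4,0,0,0],[0,0,-0.2,0,0,0],[0,0,0,0,0,0],[0,0,0,0,0,0]]]'
python3 -m crank '[[[0,0,0,0,0,0],[0,0,0,0,0,0],[0,0,0,0,0,0],[0,0,0,0,0,0],[0,0,0,0,0,0]]]' 0 15
python3 - <<'E'
from h import *
go((546.3,-56.2,60.3),19.4,14)
snap('scene','s3');crop('s3',180,170,320,290,'c7',5)
E
```

```text
time: 3.17
tcp_pos: [547.5, -56.2, 63.2]
tcp_rot: [-0.02, 0.978, 0.168, 0.12]
force: [0.4, 1.1, 1.6]
grip_width: 0.801
time: 3.58
tcp_pos: [547.6, -55.9, 63.0]
tcp_rot: [-0.02, 0.978, 0.168, 0.12]
force: [-2.0, -0.5, 6.7]
grip_width: 0.569
t 3.58 tcp [547.6 -55.9  63. ] F [-2.  -0.5  6.7] grip 0.569 q [-0.33  0.42  1.97  0.28  0.58  0.68]
shift/30 [-0.04 -0.01 -0.09] turn/.12 [ 0.01  0.01 -0.01]
```

View pics/c7.png

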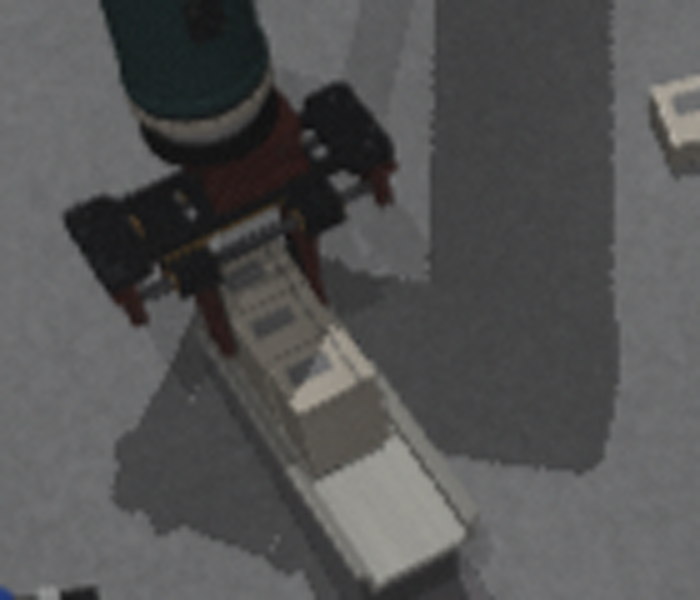

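```bash
cat >> h.py <<'E'
def proj(c,p):
    q=np.linalg.inv(c['cam_to_world'])@np.r_[p,1]; K=c['intrinsics']; return (K@(q[:3]/q[2]))[:2]
E
python3 - <<'E'
from h import *
c=load('s3'); s=read_state(); q=s['tcp_rot'];R=Ro.from_quat([q[1],q[2],q[3],q[0]]).as_matrix()
im=cv2.resize(cv2.imread('pics/s3.png')[200:270,195:285],None,fx=8,fy=8,interpolation=cv2.INTER_CUBIC)
def d(p,col):
    u=(proj(c,p)-[195,200]+.5)*8; cv2.circle(im,tuple(int(x) for x in u),3,col,-1)
for x in(-10,10):
  for y in(-25,25):
    for z in (0,-38): d(s['tcp_pos']+R@[x,y,z],(0,0,255))
e=np.array([.943,.332,0]);n=np.array([-.228,-.0804,.970]);sl=np.array([.915,.322,.242]);y=np.array([-.332,.943,0])
t2=np.array([576,-45.8,107.4])
for k in(-63,-21,21,63):
  for w in(-25,25): d(t2+k*sl+w*y,(0,255,0))
cv2.imwrite('pics/c8.png',im)
E
```

```text
(no output)
```

View pics/c8.png

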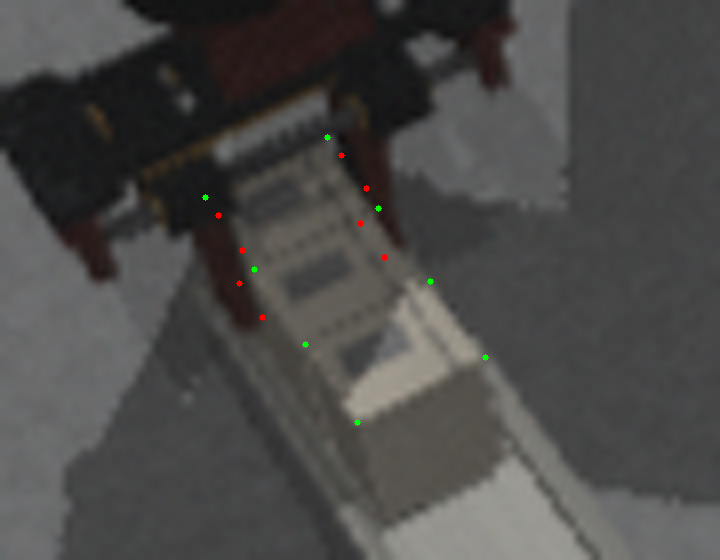

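```bash
python3 -m crank '[[[-0.023,-0.008,0.1,0,0,0],[-0.047,-0.016,0.2,0,0,0],[-0.07,-0.025,0.3,0,0,0],[-0.07,-0.025,0.3,0,0,0],[-0.07,-0.025,0.3,0,0,0],[0,0,0,0,0,0]]]' 0 20
python3 - <<'E'
from h import *
go((521.2,-65,167),19.4,14)
snap('scene','s4');crop('s4',180,170,320,290,'c9',5)
E
```

```text
time: 4.13
tcp_pos: [539.1, -59.2, 100.3]
tcp_rot: [-0.02, 0.978, 0.168, 0.121]
force: [0.1, 0.2, -1.0]
grip_width: 0.568
t 4.13 tcp [539.1 -59.2 100.3] F [ 0.1  0.2 -1. ] grip 0.568 q [-0.35  0.34  1.95  0.25  0.67  0.7 ]
shift/30 [-0.6  -0.19  2.22] turn/.12 [ 0.01  0.01 -0.01]
```

View pics/c9.png

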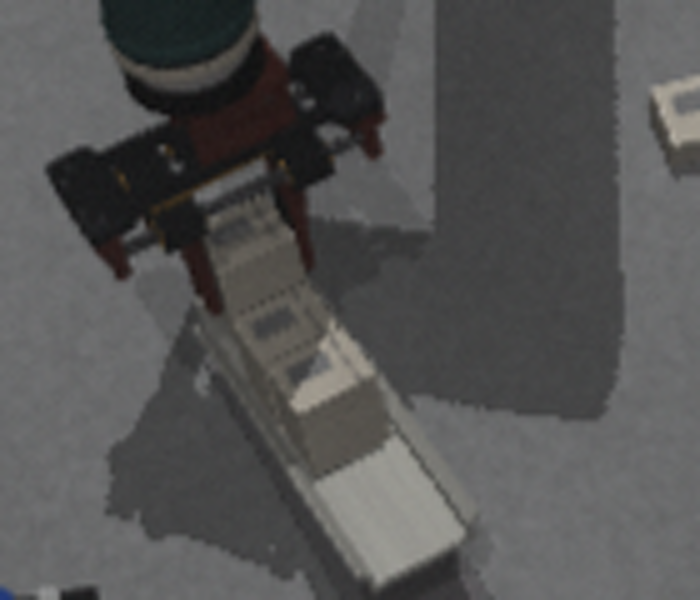

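```bash
python3 -m crank '[[[-0.07,-0.025,0.3,0,0,0],[-0.094,-0.033,0.4,0,0,0],[-0.094,-0.033,0.4,0,0,0],[-0.094,-0.033,0.4,0,0,0],[-0.094,-0.033,0.4,0,0,0],[-0.094,-0.033,0.4,0,0,0],[-0.07,-0.025,0.3,0,0,0],[0,0,0,0,0,0],[0,0,0,0,0,0],[0,0,0,0,0,0]]]'
python3 - <<'E'
from h import *
go((475,-291,130),19.4,0)
snap('scene','s5');crop('s5',180,170,320,290,'c10',5)
E
```

```text
time: 5.02
tcp_pos: [520.4, -65.2, 175.9]
tcp_rot: [-0.02, 0.978, 0.168, 0.12]
force: [-0.2, -0.8, -0.8]
grip_width: 0.57
t 5.02 tcp [520.4 -65.2 175.9] F [-0.2 -0.8 -0.8] grip 0.57 q [-0.37  0.2   1.9   0.21  0.86  0.73]
shift/30 [-1.51 -7.53 -1.53] turn/.12 [-0.67  1.91 -0.01]
```

View pics/c10.png

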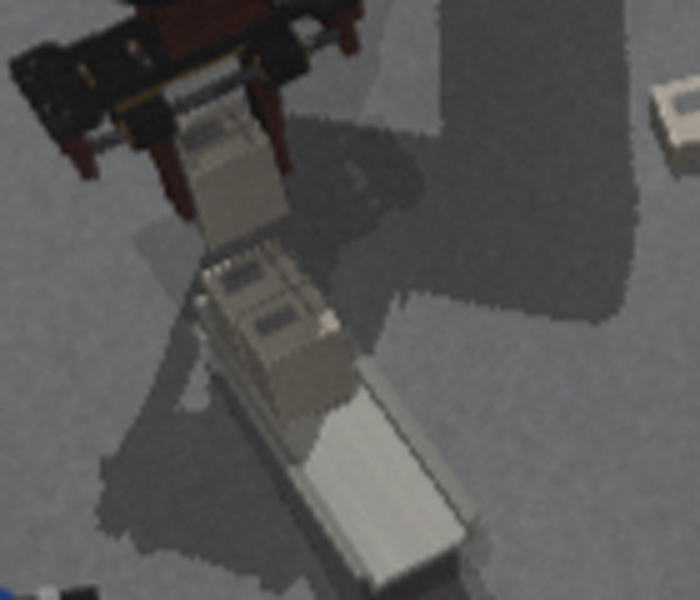

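```bash
python3 -m crank '[[[-0.1,-0.5,0.2,0,0,0],[-0.15,-0.8,0,0,0,0],[-0.15,-0.8,0,0,0,0],[-0.15,-0.8,0,-0.17,0.48,0],[-0.15,-0.8,0,-0.17,0.48,0],[-0.15,-0.8,0,-0.17,0.48,0],[-0.15,-0.8,-0.3,-0.16,0.48,0],[-0.15,-0.8,-0.3,0,0,0],[-0.15,-0.8,-0.3,0,0,0],[-0.1,-0.6,-0.3,0,0,0],[0,0,0,0,0,0],[0,0,0,0,0,0]]]'
python3 - <<'E'
from h import *
go((475.5,-291,33),19.4,0)
snap('scene','s6');snap('top','t6');crop('s6',100,150,240,270,'c11',5)
E
```

```text
time: 6.07
tcp_pos: [478.1, -290.3, 145.0]
tcp_rot: [-0.001, 0.986, 0.168, -0.001]
force: [0.5, 1.0, -0.4]
grip_width: 0.57
t 6.07 tcp [ 478.1 -290.3  145. ] F [ 0.5  1.  -0.4] grip 0.57 q [-0.67  0.39  1.69  0.    1.07  0.56]
shift/30 [-0.09 -0.02 -3.73] turn/.12 [-0.02 -0.02  0.  ]
```

View pics/c11.png

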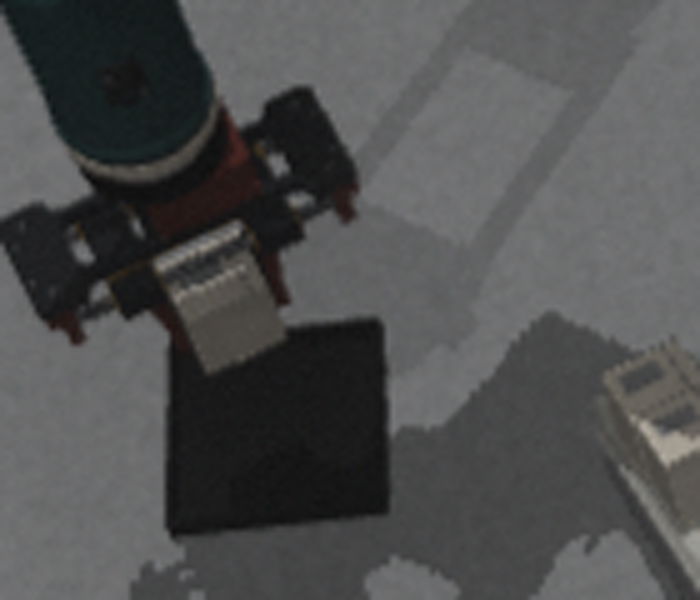

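```bash
python3 - <<'E'
from h import *
c=load('s6');w=cloud(c)[210:228,135:160].reshape(-1,3); w=w[(w[:,2]>60)]
print(np.percentile(w[:,2],[0,1,3,10,50]).round(1))
for u,v in[(143,222),(145,220),(150,219),(155,217)]: print(u,v,P(c,u,v).round(1))
E
python3 -m crank '[[[-0.05,0,-0.4,0,0,0],[-0.04,-0.02,-0.6,0,0,0],[0,0,-0.7,0,0,0],[0,0,-0.7,0,0,0],[0,0,-0.6,0,0,0],[0,0,-0.4,0,0,0],[0,0,-0.2,0,0,0],[0,0,-0.1,0,0,0],[0,0,0,0,0,0],[0,0,0,0,0,0]]]'
python3 - <<'E'
from h import *
go((475.5,-291,29),19.4,0)
snap('scene','s7');crop('s7',100,150,240,270,'c12',5)
c=load('s7');
for v in range(230,245): print(v,P(c,153,v).round(1),c['img'][v,153])
E
```

```text
[116.1 121.  123.6 129.1 154.2]
143 222 [ 501.3 -301.6  130.2]
145 220 [ 498.  -295.1  133.7]
150 219 [ 493.8 -282.   128.1]
155 217 [ 488.6 -268.   126.1]
time: 7.0
tcp_pos: [476.8, -290.9, 36.2]
tcp_rot: [0.0, 0.986, 0.169, 0.0]
force: [-0.1, -0.2, -1.3]
grip_width: 0.568
t 7.0 tcp [ 476.8 -290.9   36.2] F [-0.1 -0.2 -1.3] grip 0.568 q [-0.67  0.53  1.78  0.    0.83  0.56]
shift/30 [-0.04 -0.   -0.24] turn/.12 [ 0.    0.01 -0.01]
230 [ 494.1 -286.7   65. ] [70 66 62]
231 [ 492.8 -288.3   57.1] [74 71 66]
232 [ 493.8 -289.2   53.1] [75 71 66]
233 [ 497.2 -289.4   53. ] [78 74 68]
234 [ 492.7 -292.    39.4] [76 73 68]
235 [ 495.7 -292.3   38.8] [77 74 69]
236 [ 495.  -293.8   31.5] [75 72 67]
237 [ 497.8 -294.1   30.6] [74 71 66]
238 [ 494.3 -296.5   18.3] [73 71 66]
239 [ 495.2 -297.4   13.9] [74 70 65]
240 [ 4.91e+02 -3.00e+02  3.00e-01] [51 50 47]
241 [ 495.3 -299.9    1.9] [26 26 25]
242 [ 501.4 -299.3    6.8] [21 20 20]
243 [ 502.3 -300.4    2.1] [21 20 21]
244 [ 508.5 -299.7    7.2] [20 21 21]
```

View pics/c12.png

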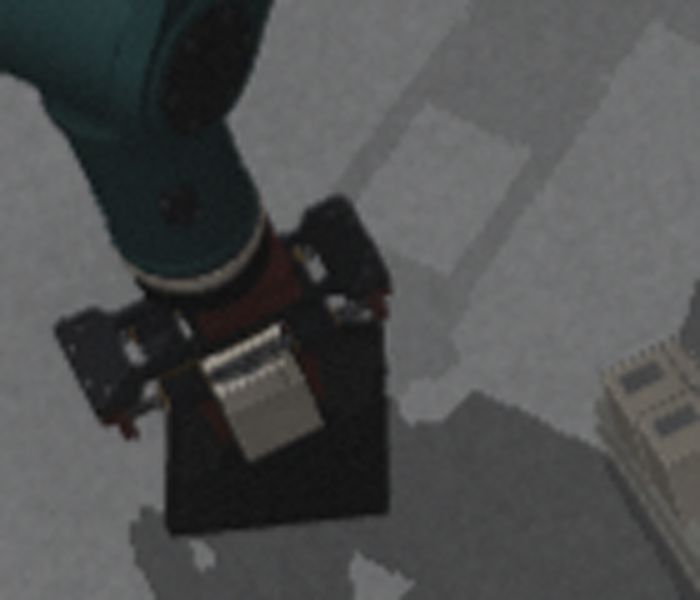

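Bottom is roughly 8 mm above the tray floor; lower until contact.

```bash
python3 -m crank '[[[0,0,-0.1,0,0,0],[0,0,-0.1,0,0,0],[0,0,0,0,0,0]]]'
python3 -m crank '[[[0,0,-0.04,0,0,0],[0,0,0,0,0,0]]]'
```

```text
time: 7.3
tcp_pos: [476.0, -290.9, 29.3]
tcp_rot: [-0.0, 0.986, 0.169, -0.0]
force: [0.2, -0.0, -1.9]
grip_width: 0.565
time: 7.47
tcp_pos: [476.0, -290.9, 28.1]
tcp_rot: [-0.0, 0.986, 0.169, -0.0]
force: [0.2, -0.7, -0.4]
grip_width: 0.569
```

```bash
python3 -m crank '[[[0,0,-0.04,0,0,0],[0,0,0,0,0,0]]]'
python3 -m crank '[[[0,0,-0.03,0,0,0],[0,0,0,0,0,0]]]'
```

```text
time: 7.63
tcp_pos: [476.1, -291.0, 27.7]
tcp_rot: [-0.0, 0.986, 0.169, 0.0]
force: [-1.8, 0.8, 6.7]
grip_width: 0.566
time: 7.8
tcp_pos: [476.1, -291.0, 27.7]
tcp_rot: [0.0, 0.986, 0.169, 0.0]
force: [-3.6, 3.0, 14.3]
grip_width: 0.567
```

```bash
python3 -m crank '[[[0,0,0.04,0,0,0],[0,0,0,0,0,0]]]'
python3 -m crank '[[[0,0,0,0,0,0],[0,0,0,0,0,0],[0,0,0,0,0,0],[0,0,0,0,0,0]]]' 0.5
python3 -m crank '[[[0,0,0.2,0,0,0],[0,0,0.5,0,0,0],[0,0,0.8,0,0,0],[0,0,0.9,0,0,0],[0,0,0.9,0,0,0],[0,0,0.9,0,0,0],[0,0.3,0.3,0,0,0],[0.05,0.7,0,0,0,0],[0.05,0.9,0,0,0,0],[0.05,0.9,0,0,0,0]]]'
python3 - <<'E'
from h import *
go((519.5,402,160),-5.5,0)
snap('scene','s8');crop('s8',100,150,280,290,'c13',4)
E
```

```text
time: 7.97
tcp_pos: [476.4, -291.2, 27.8]
tcp_rot: [0.0, 0.986, 0.169, 0.0]
force: [0.5, -0.5, -0.6]
grip_width: 0.567
time: 8.3
tcp_pos: [476.1, -290.9, 27.1]
tcp_rot: [-0.0, 0.986, 0.169, -0.0]
force: [0.3, -0.0, 0.4]
grip_width: 0.75
time: 9.13
tcp_pos: [480.3, -205.8, 162.2]
tcp_rot: [-0.0, 0.986, 0.168, 0.0]
force: [0.4, 0.1, 0.6]
grip_width: 0.752
t 9.13 tcp [ 480.3 -205.8  162.2] F [0.4 0.1 0.6] grip 0.752 q [-0.54  0.31  1.75  0.    1.08  0.69]
shift/30 [ 1.31 20.26 -0.07] turn/.12 [-0.    0.   -3.62]
```

View pics/c13.png

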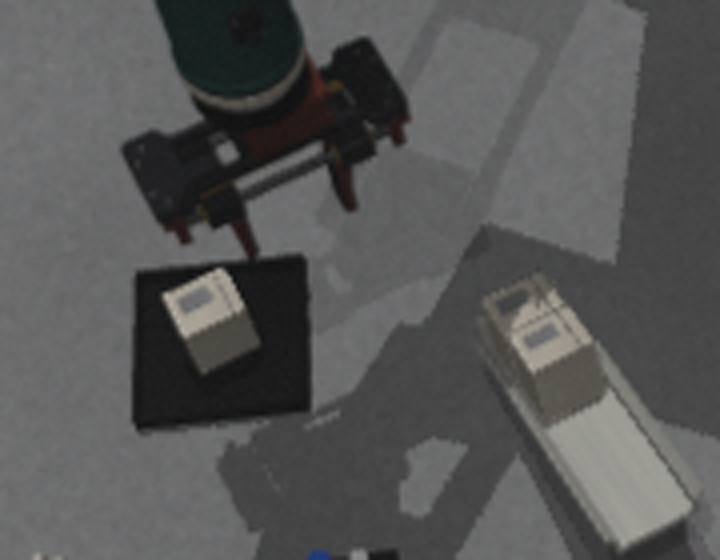

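```bash
python3 -m crank '[[[0.05,0.9,0,0,0,0],[0.06,0.92,0,0,0,0],[0.06,0.92,0,0,0,0],[0.06,0.92,0,0,0,0],[0.06,0.92,0,0,0,0],[0.06,0.92,0,0,0,0],[0.06,0.92,0,0,0,0],[0.06,0.92,0,0,0,0],[0.06,0.92,0,0,0,0],[0.06,0.92,0,0,0,0],[0.06,0.92,0,0,0,0],[0.06,0.92,0,0,0,0]]]' 0.6
python3 -m crank '[[[0.06,0.9,0,0,0,-0.4],[0.06,0.9,0,0,0,-0.4],[0.06,0.9,0,0,0,-0.4],[0.06,0.9,0,0,0,-0.4],[0.06,0.9,0,0,0,-0.4],[0.06,0.9,0,0,0,-0.4],[0.06,0.9,0,0,0,-0.4],[0.06,0.8,0,0,0,-0.4],[0,0.5,0,0,0,-0.4],[0,0,0,0,0,0],[0,0,0,0,0,0]]]'
python3 - <<'E'
from h import *
go((519.5,402,120),-5.5,0)
snap('scene','s9');snap('top','t9');crop('s9',300,150,440,270,'c14',5)
E
```

```text
time: 10.18
tcp_pos: [500.9, 125.3, 161.8]
tcp_rot: [-0.0, 0.986, 0.169, -0.001]
force: [1.5, -0.0, -0.4]
grip_width: 0.798
time: 11.1
tcp_pos: [515.3, 352.0, 161.5]
tcp_rot: [0.0, 0.999, -0.045, -0.001]
force: [-0.7, -0.5, 0.3]
grip_width: 0.798
t 11.1 tcp [515.3 352.  161.5] F [-0.7 -0.5  0.3] grip 0.798 q [ 0.49  0.45  1.52 -0.    1.17  2.15]
shift/30 [ 0.14  1.67 -1.38] turn/.12 [ 0.01 -0.01 -0.06]
```

View pics/c14.png

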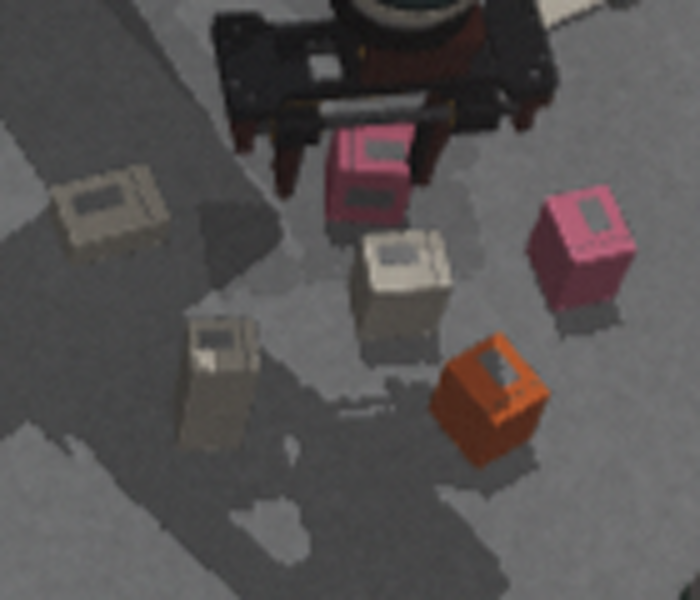

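View pics/t9.png

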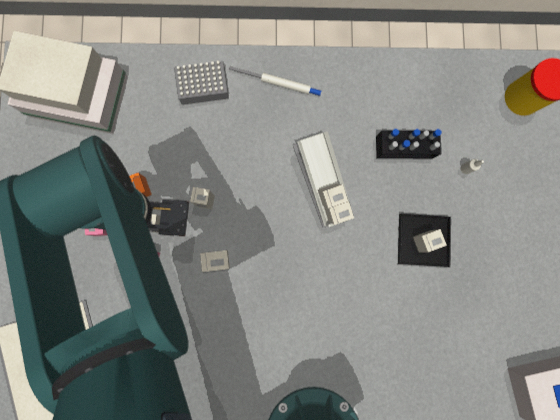

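```bash
python3 -m crank '[[[0.07,0.6,0,0,0,0],[0.07,0.6,-0.4,0,0,0],[0,0.45,-0.5,0,0,-0.06],[0,0,-0.5,0,0,0],[0,0,0,0,0,0],[0,0,0,0,0,0]]]'
python3 - <<'E'
from h import *
go((519.5,402,24),-5.5,0)
snap('scene','s10');crop('s10',320,160,440,260,'c15',6)
E
```

```text
time: 11.7
tcp_pos: [519.7, 399.6, 119.5]
tcp_rot: [0.001, 0.999, -0.05, -0.001]
force: [0.7, -0.7, 0.6]
grip_width: 0.799
t 11.7 tcp [519.7 399.6 119.5] F [ 0.7 -0.7  0.6] grip 0.799 q [ 0.55  0.54  1.49 -0.    1.12  2.22]
shift/30 [-0.01  0.08 -3.18] turn/.12 [ 0.01 -0.02  0.03]
```

View pics/c15.png

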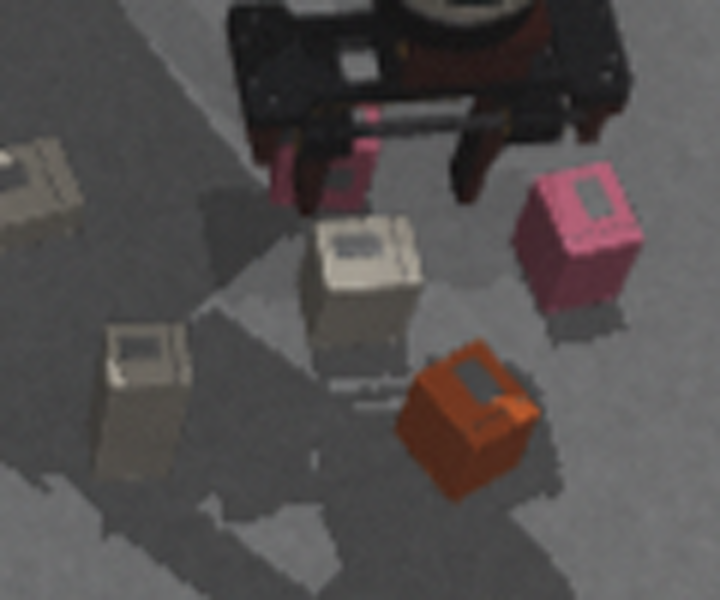

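```bash
python3 -m crank '[[[0,0.08,-0.3,0,0,0.03],[0,0,-0.5,0,0,0],[0,0,-0.6,0,0,0],[0,0,-0.6,0,0,0],[0,0,-0.5,0,0,0],[0,0,-0.4,0,0,0],[0,0,-0.28,0,0,0],[0,0,0,0,0,0],[0,0,0,0,0,0]]]'
python3 - <<'E'
from h import *
go((519.5,402,24),-5.5,0)
snap('scene','s11');crop('s11',320,160,440,260,'c16',6)
E
```

```text
time: 12.5
tcp_pos: [520.6, 403.5, 25.0]
tcp_rot: [-0.0, 0.999, -0.048, -0.0]
force: [-0.1, -0.6, 0.4]
grip_width: 0.801
t 12.5 tcp [520.6 403.5  25. ] F [-0.1 -0.6  0.4] grip 0.801 q [0.55 0.65 1.55 0.   0.94 2.22]
shift/30 [-0.04 -0.05 -0.03] turn/.12 [-0. -0. -0.]
```

View pics/c16.png

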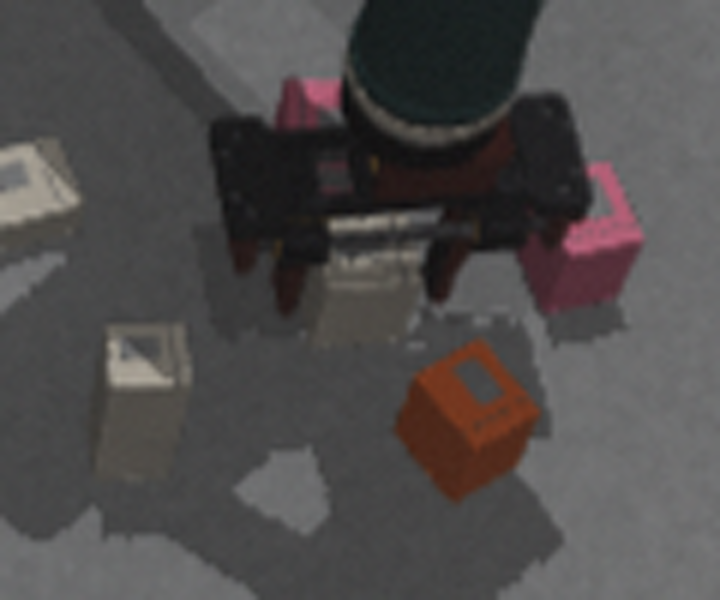

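```bash
python3 -m crank '[[[0,-0.03,0,0,0,0],[0,0,0,0,0,0],[0,0,0,0,0,0],[0,0,0,0,0,0],[0,0,0,0,0,0],[0,0,0,0,0,0]]]' 0 15
python3 -m crank '[[[0,0,0.1,0,0,0],[0,0,0.3,0,0,0],[0,0,0.5,0,0,0],[0,0,0.7,0,0,0],[0,0,0.8,0,0,0],[0,0,0.9,0,0,0],[0,0,0.9,0,0,0],[0,0,0.8,0,0,0],[0,0,0.3,0,0,0],[0,0,0,0,0,0],[0,0,0,0,0,0]]]' 0 20
python3 - <<'E'
from h import *
snap('scene','s12');crop('s12',280,110,440,260,'c17',4)
go((560,100,180),19.4,14)
# refit remaining kits in lane from t9
t=load('t9')
p,r=face(t,318,178,356,226,85,125); print(len(p),np.round(r[0],1),np.round(r[1],1),r[2],p.mean(0).round(1))
E
```

```text
time: 13.05
tcp_pos: [520.9, 402.9, 25.6]
tcp_rot: [-0.0, 0.999, -0.048, 0.0]
force: [-0.3, -1.1, 5.5]
grip_width: 0.568
time: 13.97
tcp_pos: [520.2, 402.5, 183.6]
tcp_rot: [-0.0, 0.999, -0.048, -0.0]
force: [-0.9, -0.3, -1.0]
grip_width: 0.569
t 14.02 tcp [519.6 402.1 182.5] F [-0.5  0.6 -0.7] grip 0.568 q [0.55 0.48 1.42 0.   1.24 2.22]
shift/30 [  1.35 -10.07  -0.08] turn/.12 [ 0.26 -2.05  3.6 ]
826 [557.3 -52.3] [88.  52.1] 20.316490173339844 [556.3 -51.1 102. ]
```

View pics/c17.png

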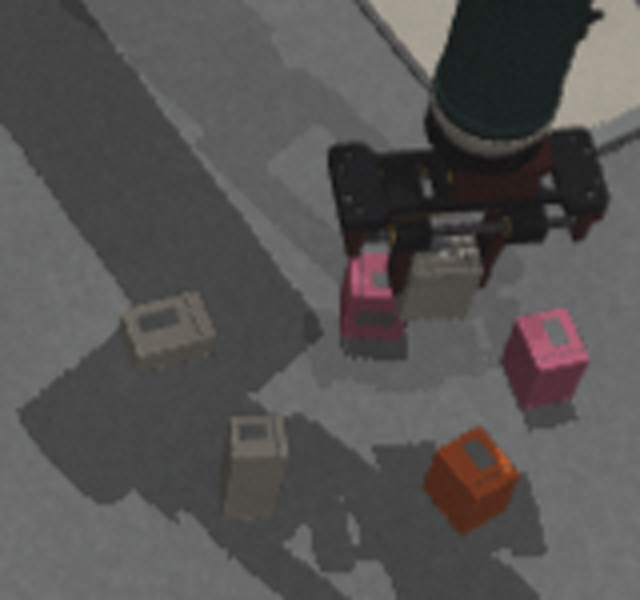

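```bash
python3 -m crank '[[[0.1,-0.4,0.1,0,0,0.2],[0.19,-0.8,0,0,0,0.4],[0.19,-0.85,0,0,0,0.4],[0.19,-0.85,0,0,0,0.4],[0.19,-0.85,0,0,0,0.4],[0.19,-0.85,0,0,0,0.4],[0.19,-0.85,0,0,0,0.4],[0.19,-0.85,0,0,0,0.4],[0.19,-0.85,0,0,0,0.4],[0.19,-0.85,0,0,0,0.2],[0.19,-0.85,0,0,0,0],[0.19,-0.85,0,0,0,0]]]'
python3 - <<'E'
from h import *
go((614.6,-32.2,153.9),19.4,14)
E
```

```text
time: 15.02
tcp_pos: [584.8, 110.3, 184.5]
tcp_rot: [-0.0, 0.986, 0.167, -0.002]
force: [0.7, -0.5, -2.2]
grip_width: 0.565
t 15.02 tcp [584.8 110.3 184.5] F [ 0.7 -0.5 -2.2] grip 0.565 q [0.07 0.39 1.56 0.   1.19 1.3 ]
shift/30 [ 0.99 -4.75 -1.02] turn/.12 [ 0.68 -1.96  0.02]
```

```bash
python3 -m crank '[[[0.15,-0.8,0,0.11,-0.32,0],[0.15,-0.8,0,0.11,-0.32,0],[0.15,-0.8,0,0.11,-0.32,0],[0.15,-0.7,0,0.11,-0.32,0],[0.15,-0.5,0,0.11,-0.32,0],[0.1,-0.3,0,0.11,-0.32,0],[0,0,0,0,0,0],[0,0,0,0,0,0]]]'
python3 - <<'E'
from h import *
go((614.6,-32.2,153.9),19.4,14)
E
```

```text
time: 15.68
tcp_pos: [609.8, -5.6, 184.9]
tcp_rot: [-0.02, 0.979, 0.165, 0.118]
force: [-0.8, -0.2, -2.0]
grip_width: 0.568
t 15.68 tcp [609.8  -5.6 184.9] F [-0.8 -0.2 -2. ] grip 0.568 q [-0.2   0.3   1.73  0.15  0.91  0.95]
shift/30 [ 0.16 -0.89 -1.03] turn/.12 [ 0.   -0.04  0.04]
```

```bash
python3 -m crank '[[[0.08,-0.45,-0.2,0,-0.04,0.04],[0.08,-0.4,-0.4,0,0,0],[0,0,-0.4,0,0,0],[0,0,0,0,0,0],[0,0,0,0,0,0],[0,0,0,0,0,0]]]'
python3 - <<'E'
from h import *
go((630.6,-26.6,86.0),19.4,14)
snap('top','t13');snap('scene','s13');crop('s13',200,160,320,290,'c18',5)
E
```

```text
time: 16.18
tcp_pos: [616.6, -29.8, 156.9]
tcp_rot: [-0.02, 0.978, 0.169, 0.122]
force: [0.2, -0.2, -1.1]
grip_width: 0.566
t 16.18 tcp [616.6 -29.8 156.9] F [ 0.2 -0.2 -1.1] grip 0.566 q [-0.24  0.35  1.75  0.18  0.85  0.88]
shift/30 [ 0.47  0.11 -2.36] turn/.12 [ 0.01  0.03 -0.03]
```

View pics/c18.png

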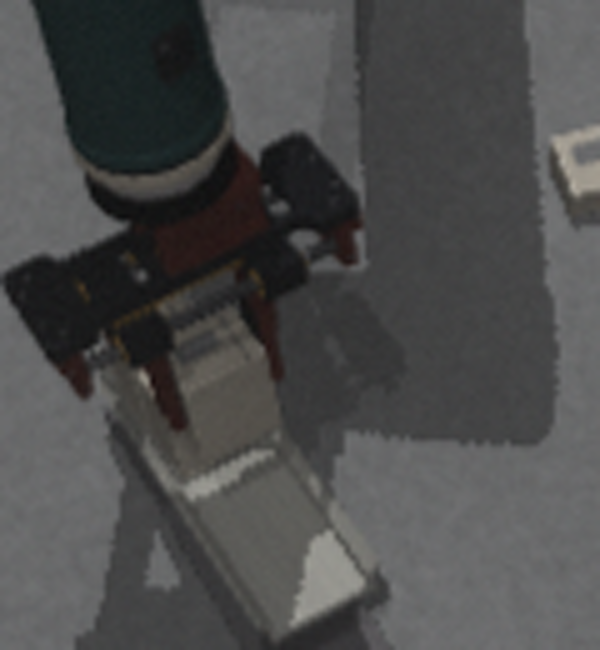

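```bash
python3 -m crank '[[[0.1,0.02,-0.4,0,0.03,-0.03],[0.1,0.02,-0.5,0,0,0],[0.1,0.02,-0.5,0,0,0],[0.08,0.02,-0.4,0,0,0],[0.04,0.01,-0.2,0,0,0],[0,0,0,0,0,0],[0,0,0,0,0,0],[0,0,0,0,0,0]]]'
python3 - <<'E'
from h import *
go((630.6,-26.6,86.0),19.4,14)
snap('scene','s14');crop('s14',200,160,320,290,'c19',5)
E
```

```text
time: 16.95
tcp_pos: [629.6, -28.2, 97.5]
tcp_rot: [-0.02, 0.978, 0.167, 0.121]
force: [-0.3, -0.6, -1.8]
grip_width: 0.57
t 16.95 tcp [629.6 -28.2  97.5] F [-0.3 -0.6 -1.8] grip 0.57 q [-0.23  0.44  1.77  0.2   0.72  0.86]
shift/30 [ 0.03  0.05 -0.38] turn/.12 [0.01 0.02 0.01]
```

View pics/c19.png

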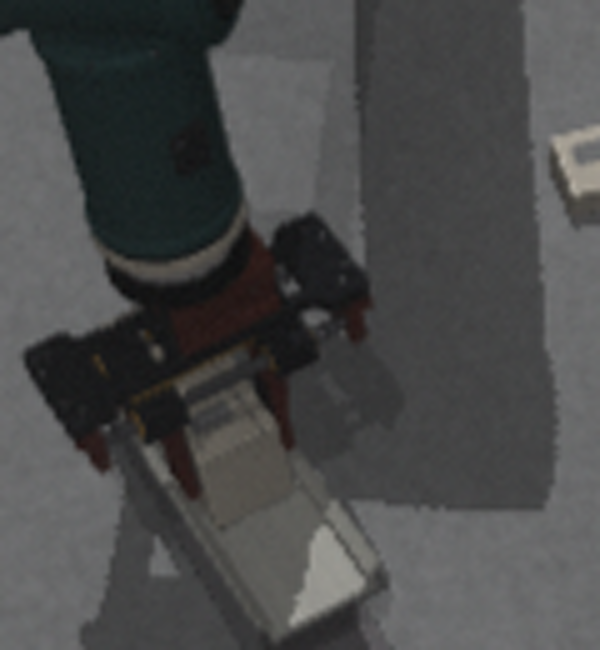

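```bash
python3 -m crank '[[[0.05,0.04,-0.15,0,0.02,0],[0.03,0.02,-0.12,0,0,0],[0,0,0,0,0,0],[0,0,0,0,0,0]]]'
python3 -m crank '[[[0.01,0,-0.04,0,0,0],[0,0,0,0,0,0]]]'
python3 -m crank '[[[0.01,0,-0.04,0,0,0],[0,0,0,0,0,0]]]'
```

```text
time: 17.33
tcp_pos: [631.3, -26.2, 88.6]
tcp_rot: [-0.02, 0.979, 0.167, 0.119]
force: [-0.0, 0.4, -0.4]
grip_width: 0.568
time: 17.5
tcp_pos: [631.8, -26.3, 87.5]
tcp_rot: [-0.02, 0.979, 0.167, 0.119]
force: [-0.8, -0.7, -2.2]
grip_width: 0.566
time: 17.67
tcp_pos: [632.7, -26.5, 87.4]
tcp_rot: [-0.02, 0.978, 0.167, 0.12]
force: [-2.2, -0.1, 5.7]
grip_width: 0.57
```

```bash
python3 -m crank '[[[0,0,0.02,0,0,0],[0,0,0,0,0,0]]]'
python3 -m crank '[[[0,0,0,0,0,0],[0,0,0,0,0,0],[0,0,0,0,0,0],[0,0,0,0,0,0],[0,0,0,0,0,0],[0,0,0,0,0,0]]]' 0.5
python3 - <<'E'
from h import *
snap('scene','s15');crop('s15',200,160,320,290,'c20',5)
E
```

```text
time: 17.83
tcp_pos: [632.3, -26.4, 87.3]
tcp_rot: [-0.02, 0.979, 0.167, 0.12]
force: [-1.3, -0.5, 3.2]
grip_width: 0.57
time: 18.33
tcp_pos: [632.1, -26.3, 87.0]
tcp_rot: [-0.02, 0.979, 0.167, 0.119]
force: [0.1, 0.0, -0.4]
grip_width: 0.748
```

View pics/c20.png

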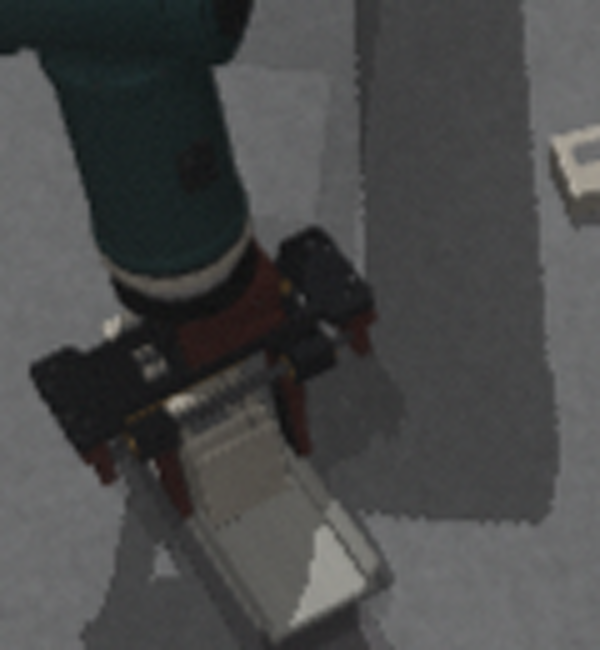

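Kit slid down. Retreat along the lane normal, then swing aside and check.

```bash
python3 -m crank '[[[-0.023,-0.008,0.1,0,0,0],[-0.07,-0.025,0.3,0,0,0],[-0.12,-0.04,0.5,0,0,0],[-0.17,-0.06,0.7,0,0,0],[-0.17,-0.06,0.7,0,0,0],[-0.17,-0.06,0.7,0,0,0],[-0.17,-0.06,0.7,0,0,0],[0,0.4,0.4,0,0,0],[0,0.8,0.2,0,0,0],[0,0.8,0,0,0,0],[0,0.8,0,0,0,0],[0,0.8,0,0,0,0]]]'
python3 -m crank '[[[0,0.8,0,0,0,0],[0,0.8,0,0,0,0],[0,0.8,0,0,0,0],[0,0.8,0,0,0,0],[0,0.8,0,0,0,0],[0,0.4,0,0,0,0],[0,0,0,0,0,0],[0,0,0,0,0,0]]]'
python3 - <<'E'
from h import *
t=snap('top','t16');s=snap('scene','s16');crop('s16',120,190,290,300,'c21',4);crop('t16',285,120,460,270,'c22',4)
th=np.radians(19.4)
for c,b in((t,(305,140,360,232)),(s,(212,205,285,290))):
    w=cloud(c)[b[1]:b[3],b[0]:b[2]].reshape(-1,3);a=w[:,0]*np.cos(th)+w[:,1]*np.sin(th);h=w[:,2]-np.tan(np.radians(14))*a
    p=w[(h>-32)&(h<-10)&(w[:,2]>75)];r=cv2.minAreaRect(p[:,:2].astype(np.float32));print(np.round(r[0],1),np.round(r[1],1),round(r[2],1))
E
```

```text
time: 19.38
tcp_pos: [605.2, 73.0, 217.3]
tcp_rot: [-0.02, 0.979, 0.166, 0.12]
force: [0.7, -0.5, -0.4]
grip_width: 0.752
time: 20.05
tcp_pos: [605.1, 204.2, 216.3]
tcp_rot: [-0.02, 0.978, 0.167, 0.119]
force: [-0.3, -0.0, -0.7]
grip_width: 0.748
[574.2 -46.1] [124.   51.8] 19.8
[577.5 -46.6] [126.8  52.1] 19.8
```

View pics/c21.png

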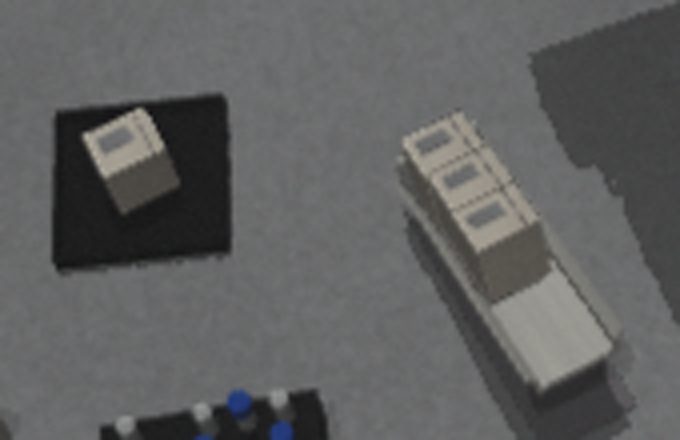

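View pics/c22.png

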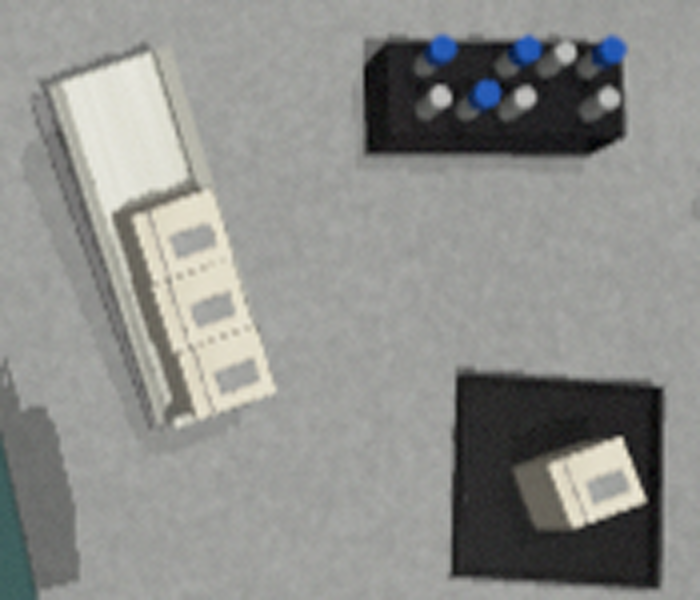

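The three kits stand touching in the lane and all face the same way, and the oldest stands upright in the tray. I'm handing in.

```bash
python3 -c "
from rig import *
print(read_state()['time']); print(close_job())"
```

```text
20.15
the job is handed in; nothing more can be done
None
```

The job is done and handed in at 20.15 s of the 64 s allowed. I lifted the oldest kit straight out of the lane and stood it in the black tray. The two kits behind it slid down to the stop. I then placed the new kit, tilted to match the slope, just behind them and released it, and it slid down against them.

**Last checks:**
- **Lane:** both cameras show three upright kits in one touching row with their stripes on the same side. The row measured 124–127 mm, against 124–130 mm at the start.
- **Tray:** the oldest kit stands upright near the middle.
- **Arm:** it ended clear of everything. The highest force I read was about 15 N, when setting the kit down in the tray.

The two cameras disagreed by about 3 mm on positions along x, so the fit in the lane is confirmed only to that accuracy. No check failed.

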